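Seal the dough box

TASK

Seal the steel dough box: swing its clamp fully clear of the mouth, put its oblong lid on and press it fully home so it is flush with the rim at both ends, then turn the clamp knob back across so that its tongue locks over the lid. Leave the jar, mug, round pan lid and pepper mill where they stand, and let go of everything at the end.

Things in the scene. Friction and masses are not known exactly. Their poses are not given: they have to be found in the camera images.
- box: open oblong brushed-steel dough box, fixed to the worktop, 124 mm (its x) by 184 mm (its y) outside, 90 mm high, with a slightly flared rim (134 x 194 mm overall). Origin at the centre of its underside, z up. A clamp stands on a lug at the middle of its long -x side
- mouth (a point): centre of the box's mouth at rim height, 90 mm above the box's origin, axes as the box. The mouth is 116 x 176 mm inside: it takes the lid with 3 mm play all round; the top 4 mm of the rim flare outward at 45 degrees as a lead-in. The lid, laid in, rests on two stiff seals with its underside 10 mm below the rim and its top 8 mm proud; pressed home, its top is flush
- seal_left (a joint): rubber seal strip along the inside of the box's short +y end, 0 = up (its top 10 mm below the rim) to 0.008 m = home, against a hard stop. It yields straight down to a push of more than about 9 N, stays where pushed (no spring) and damps fast blows (100 N s/m). Press the lid slowly (15 to 20 mm/s) at each end with 10 to 22 N
- seal_right (a joint): the same at the box's short -y end. Starts up
- lid: the box's lid, loose, 0.35 kg, steel plate over a black rubber skirt, 110 mm (its x) by 170 mm (its y), 18 mm thick, with a raised black bar handle on top. Origin at the centre of its underside, z up. It starts lying flat, right way up, on the worktop. It fits either way round (half turn), its long side along the box's long side
- lid_handle (a point): centre of the lid's bar handle, 43 mm above the lid's underside. The bar is 90 mm long along the lid's y, 16 mm wide (x), 18 mm high (34 to 52 mm above the lid's underside); two feet 12 mm long at its ends
- lid_end_a (a point): point on the lid's top face 68 mm from its centre towards its +y end, 18 mm above its underside: a good place to press, clear of the handle
- lid_end_b (a point): the same at the -y end
- clamp (a joint): clamp angle about its vertical pivot, rad, growing clockwise from above: 0 (stop) = tongue along the box's +y, beside the box, clear of the mouth; 1.57 (stop) = tongue square across the rim along the box's +x, locked. Stiff (0.08 N m), stays where left; starts across the mouth, where it bars the lid. A lid that is not fully home stands in its way
- clamp_grip (a point): on the clamp's pivot, 30 mm above the rim, 85 mm from the box's centre on its -x side; its +y points along the tongue. The black knob is a bar 58 mm long along the tongue, 14 mm wide, from 12 to 42 mm above the rim, centred on the pivot. The steel tongue below it is 16 mm wide, from 3 to 11 mm above the rim, and reaches 50 mm from the pivot
- jar: bystander: glass storage jar, 72 mm across, 140 mm high, loose; origin at its underside
- mug: bystander: white mug, 76 mm across, 85 mm high, handle towards its +y, loose; origin at its underside
- pan_lid: bystander: round steel pan lid with a knob, 130 mm across, 48 mm high, loose; origin at its underside
- mill: bystander: dark wooden pepper mill, 56 mm across, 170 mm high, loose; origin at its underside
Things that resemble listed ones, but are neither listed nor needed, are in the scene too. Leave any blue or orange look-alike of the lid alone.

How it is judged:
On the way, in this order (a step that is already met when the one before it is completed fails the run):
1. the clamp is swung clear of the mouth (value of joint clamp below 0.4 rad), for 0.1 s.
2. with the clamp still clear, the lid is in the mouth and pressed home, flush at both ends (horizontal distance between lid and mouth below 0.008 m and z of each of lid_end_a, lid_end_b in the frame of mouth below 0.0025 m and z of lid in the frame of mouth above -0.026 m and angle between lid's own z axis and vertical below 0.06 rad and value of joint clamp below 0.6 rad), for 0.2 s.
At the end, for the whole second after the job is handed in: The lid lies in the mouth (centres within 8 mm in plan), level, both ends flush with the rim to within 2.5 mm; the clamp's tongue is across the lid (clamp beyond 1.25 rad); the lid is at rest and let go; the bystanders are where they stood (horizontal distance between lid and mouth below 0.008 m and z of each of lid_end_a, lid_end_b in the frame of mouth below 0.0025 m and z of lid in the frame of mouth above -0.026 m and angle between lid's own z axis and vertical below 0.06 rad and value of joint clamp above 1.25 rad and linear speed of lid below 0.02 m/s); the robot touches nothing.
It fails at once if the jar is shifted by more than 30 mm or tipped over (distance of jar from where it was at the start of the episode above 0.03 m or angle between jar's own z axis and vertical above 0.4 rad).
It fails at once if the mug is shifted by more than 30 mm or tipped over (distance of mug from where it was at the start of the episode above 0.03 m or angle between mug's own z axis and vertical above 0.4 rad).
It fails at once if the pan lid is shifted by more than 30 mm or tipped over (distance of pan_lid from where it was at the start of the episode above 0.03 m or angle between pan_lid's own z axis and vertical above 0.4 rad).
It fails at once if the mill is shifted by more than 30 mm or tipped over (distance of mill from where it was at the start of the episode above 0.03 m or angle between mill's own z axis and vertical above 0.4 rad).
It also fails if it takes over 72 s, if anything falls off the work surface, if the arm or the gripper's body presses on something with over 40 N, if the wrist force passes 120 N, or if a joint passes its speed limit or range.

ROBOT

A 7-joint arm with a two-finger parallel gripper is mounted at the origin on the work surface. World frame = base frame: x ahead of the robot, y to its left, z up, the work surface at z = 0. Lengths are in m, angles in rad, forces in N, time in s.
With the tool pointing down it reaches from about 0.35 to 0.9 m from the base axis. Payload 8.1 kg.
Tool frame: the origin (TCP) lies at the very end of the fingers, on their centre line; the grasp point (between the pads) lies 19 mm behind it; z points along the fingers, y is the line along which they close (so a half turn about z gives the same grasp; the last joint's range is limited). The gripper opens to 92 mm and grips with 3 to 60 N. Pads are 19 mm wide; open, the fingers measure 130 mm over their backs; the gripper's body (75 mm by 190 mm) begins 47 mm behind the grasp point.
Start: joints at [-1.259, 0.434, 0.025, 1.573, -0.012, 1.134, -0.075], TCP at [0.252, 0.572, 0.227] pointing down, gripper open.
Joint ranges: [-2.62, 2.62], [-0.44, 2.09], [-1.27, 1.32], [0.08, 2.57], [-1.32, 4.46], [0.12, 2], [-2.74, 2.74]. Speed limits (rad/s): [2.22, 2.22, 3.01, 3.01, 3.14, 3.14, 3.14].

INTERFACE

Orientations are given as a rotation vector (axis times angle).
In Python, from cell import arm gives the robot as it stands.
- The arm moves only by the tool carry_out, never from a script. Its argument "commands" is a list of rows, each a list of 7 numbers: the opening, from 0 (shut) to 1 (fully open), then the shift along the tool's x, y, z each as a share of 0.025 m, from -1 to 1, then the turn, a rotation vector about the tool's x, y, z each as a share of 0.1 rad, from -1 to 1. A call has 1 to 8 rows; each row shifts and turns the commanded pose from where the row before left it, along the tool's axes as they then stand; what a row does not reach is not made up. A row lasts 1/10 s, in which the tool goes at most 50 mm and 8.59 degrees, less where a joint would pass 70% of its speed; a pose out of reach is approached as far as the arm can. A call with a number of a shift or a turn outside -1 to 1 is refused whole. A call with a gripper value outside its range is refused whole. The fingers move at their own pace and stop on an object; "squeeze" is the grip in N (left out, the last holds). Time passes only in rows, so rows that do not move let the fingers close. It gives the time, the measured TCP pose, the force, the opening and the grip force at its end, in the units of the state.
- arm.observe(): the state, without advancing time (a new reading comes with each control period).
- arm.get_image(name): name is "side" or "top"; returns a dict with "pixels" (384x512x3 uint8, red, green, blue), "range_z" (384x512 float32, m along the optical axis (not along the pixel's ray), 0 where there is no reading), "mtx" (3x3 intrinsics, pixels), "R" (3x3) and "t" (3): a world point X has camera coordinates R X + t. Camera axes: x right, y down, z forward; pixel columns grow to the right and rows downward; lengths in m; the calibration is good to about 2 mm. A picture is of the moment at which its call begins.
- arm.sign_off(): hands the job in; it is judged then, once.
The state is a dict: "clock": time; "joints": joint angles; "dq": joint speeds; "joint_efforts": joint torques, N m; "position": TCP position; "ee_rot": TCP orientation; "force": force on the tool from outside, world axes, zero at the start; "ft_torque": the same for the moment, N m; "width": opening from 0.0 (shut) to 1.0 (fully open); "gripper_force": force on a finger pad.
Only numpy, scipy, OpenCV 4.12 (cv2) and the standard library are available. Lean on these libraries where they do the work, as an engineer would, in place of code of your own. Each camera call takes 0.05 s, during which the arm holds its last target. There are 200 camera calls.

## Working session

There is one attempt and no reset: what is moved stays moved. The work goes in short steps, Python scripts to look and compute and a tool call to move; the robot and the scene stay as the last step left them, time stands still between calls to the robot, and variables do not carry over. Pictures are saved under pics/ and viewed, at most 10 in all, crops included, and the job is handed in when it is done.

Besides the shell and the picture viewer there is one more tool, called after "Call:" in YAML: its name, and indented under it one key for each argument. carry_out: Moves the arm, as the interface text tells. Shift numbers are shares of 0.025 m and turn numbers shares of 0.1 rad, none past 1 either way. Its arguments: {"type":"object","properties":{"commands":{"type":"array"},"squeeze":{"type":"number"}},"required":["commands"]}

```bash
ls; mkdir -p pics
python3 - <<'E'
from cell import arm
import cv2,numpy as np
for n in("top","side"):
    d=arm.get_image(n); np.savez(f"pics/{n}0.npz",**d)
    cv2.imwrite(f"pics/{n}0.png",d["pixels"][:,:,::-1]); print(n,d["mtx"].tolist(),d["R"].round(4).tolist(),d["t"])
a=cv2.imread("pics/top0.png");b=cv2.imread("pics/side0.png")
s=arm.observe();print(s)
E
```

```text
pics
top [[439.73159730703077, 0.0, 258.02144749221765], [0.0, 439.73159730703077, 190.91760997350661], [0.0, 0.0, 1.0]] [[0.0234, -0.9997, -0.0014], [-0.9962, -0.0232, -0.0835], [0.0834, 0.0033, -0.9965]] [-0.05509989  0.5083421   1.79917775]
side [[379.7663282134861, 0.0, 256.1319135830065], [0.0, 379.7663282134861, 193.3649506600254], [0.0, 0.0, 1.0]] [[0.7406, -0.6717, -0.0199], [-0.4394, -0.4616, -0.7706], [0.5084, 0.5794, -0.637]] [-0.38614405  0.289936    1.20309722]
{'clock': 0.1, 'joints': array([-1.25859931,  0.43515989,  0.02500403,  1.57397298, -0.01160577,
        1.13400703, -0.07513241]), 'dq': array([-0.00140017, -0.00121332,  0.00021272, -0.00233593, -0.00105011,
       -0.00212624,  0.00086834]), 'joint_efforts': array([ 2.54852399e-03, -6.69124746e+01,  9.87801477e-01, -3.15140569e+01,
       -6.04748446e-02,  3.74921900e-02,  1.62998549e-05]), 'position': array([0.25176053, 0.57156512, 0.22603253]), 'ee_rot': array([-6.47070728e-01, -3.07407331e+00,  2.18877881e-03]), 'force': array([ 0.99708241, -0.85156431, -1.04014371]), 'ft_torque': array([ 0.00692856,  0.02687837, -0.017056  ]), 'gripper_force': 0.0, 'width': 0.9998738794880049}
```

View pics/top0.png

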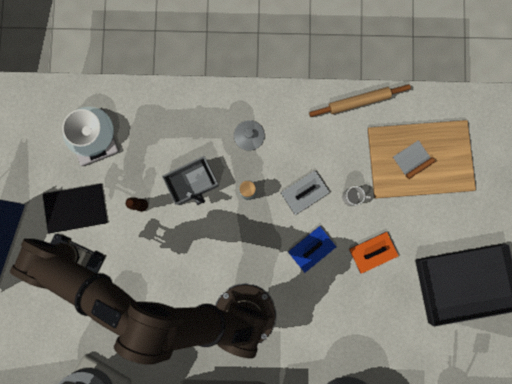

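View pics/side0.png

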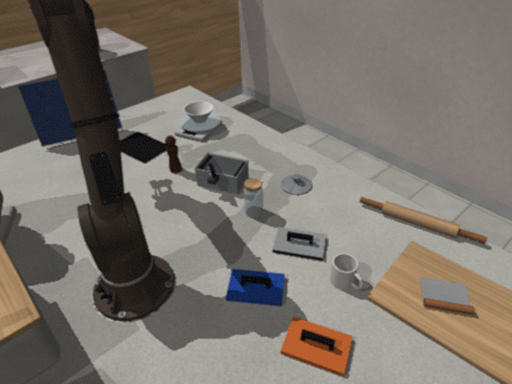

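Candidates for the lid in the top picture:
- grey plate with a black bar at (305,192)
- blue look-alike at (312,248)
- orange look-alike at (375,252)
- steel scraper on the board at (413,158)
- round pan lid at (249,135)

The steel plate with the black bar at (305,192) fits the description. The box is at (190,181) and its clamp near (198,198). I'll check both in a crop and measure them.

```bash
cat > h.py <<'E'
import numpy as np,cv2
def pts(d):
    v,u=np.mgrid[:384,:512]; z=d["range_z"]; K=d["mtx"]
    c=np.stack([(u-K[0,2])/K[0,0]*z,(v-K[1,2])/K[1,1]*z,z],-1)
    return (c-d["t"])@d["R"]
def plane(d,uv,z):
    K=d["mtx"]; uv=np.atleast_2d(uv); r=np.c_[(uv[:,0]-K[0,2])/K[0,0],(uv[:,1]-K[1,2])/K[1,1],np.ones(len(uv))]@d["R"]
    o=-d["R"].T@d["t"]; return o+r*((z-o[2])/r[:,2])[:,None]
def proj(d,X):
    c=np.atleast_2d(X)@d["R"].T+d["t"]; p=c@d["mtx"].T; return p[:,:2]/p[:,2:]
E
python3 - <<'E'
from h import *
d=dict(np.load("pics/top0.npz")); s=dict(np.load("pics/side0.npz"))
P=pts(d); im=d["pixels"].astype(int)
def rect(m,name):
    xy=P[m][:,:2].astype(np.float32); r=cv2.minAreaRect(xy); print(name,m.sum(),r,"z",np.median(P[m][:,2]))
def win(u0,u1,v0,v1):
    m=np.zeros((384,512),bool); m[v0:v1,u0:u1]=1; return m
L=win(275,335,165,218); z=P[...,2]
rect(L&(z>.010)&(z<.03),"lid plate"); rect(L&(z>.040)&(z<.06),"lid bar")
B=win(150,228,150,215)
rect(B&(z>.075)&(z<.1),"rim"); rect(B&(z>.110)&(z<.15),"knob"); rect(B&(z>.095)&(z<.11),"tongue")
rect(B&(z>.05)&(z<.15),"box all")
for n,w in dict(jar=win(235,260,175,202),mug=win(338,376,180,210),pan=win(230,268,118,153),mill=win(120,150,193,215)).items():
    m=w&(z>.02); rect(m,n); print(z[m].max())
a=cv2.resize(d["pixels"][145:220,145:335],None,fx=4,fy=4,interpolation=2)
b=cv2.resize(s["pixels"][145:265,185:345],(760,570)[:2],interpolation=2)[:300]
cv2.imwrite("pics/c1.png",a[:,:,::-1])
E
```

```text
lid plate 1020 ((0.5139949917793274, -0.23639404773712158), (0.21699953079223633, 0.24601954221725464), 0.46630027890205383) z 0.018655655515448774
lid bar 84 ((0.5110554695129395, -0.23855848610401154), (0.015811258926987648, 0.09037506580352783), 34.66194534301758) z 0.051503825567628767
rim 501 ((0.5269936323165894, 0.22184017300605774), (0.1688200831413269, 0.1907379925251007), 27.28015899658203) z 0.0854152817548559
knob 56 ((0.4686293601989746, 0.19150632619857788), (0.05900654196739197, 0.013843686319887638), 68.2229232788086) z 0.13278873368398214
tongue 46 ((0.5240966081619263, 0.21998143196105957), (0.16862764954566956, 0.18685376644134521), 25.882999420166016) z 0.09892392202958082
box all 682 ((0.5239415764808655, 0.22027531266212463), (0.17567963898181915, 0.19073843955993652), 27.274587631225586) z 0.08500588204792295
jar 284 ((0.4494451880455017, -0.007119163870811462), (0.1902107447385788, 0.06807524710893631), 4.93608283996582) z 0.13856551471492176
1.8352583650607102
mug 220 ((0.44819822907447815, -0.29061219096183777), (0.07440853863954544, 0.5155667662620544), 19.4537410736084) z 0.06595076601719338
1.8352583650607102
pan 145 ((0.5706191062927246, -0.002620689570903778), (0.4283888638019562, 0.08793730288743973), 1.5699729919433594) z 0.025901591511295396
1.8352583650607102
mill 245 ((0.4149225950241089, 0.2049773782491684), (0.5185620784759521, 0.05176723375916481), 82.99725341796875) z 0.12484812275782241
1.8352583650607102
```

View pics/c1.png

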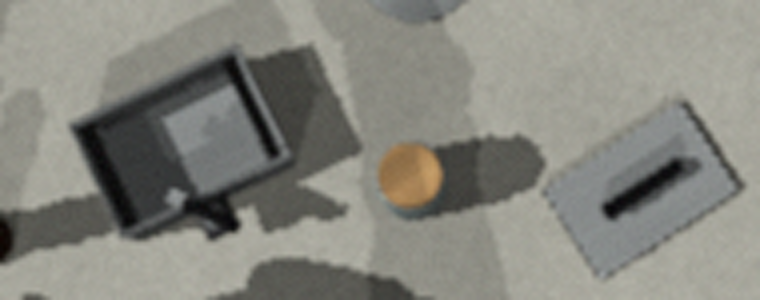

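The crop confirms it: the steel plate with the black bar at crop (650,187) is the lid. The clamp knob is at crop (215,215), with its tongue tip over the mouth at (175,198). Next I'll refine the box pose and plan the first reach.

```bash
cat >> h.py <<'E'
from scipy.spatial.transform import Rotation as Ro
def plan(st,xyz,yaw,n,frm=None):
    """rows (x y z rx ry rz shares) to bring TCP to xyz, tool y at world angle yaw (deg), pointing down"""
    p=np.array(st["position"]);R0=Ro.from_rotvec(st["ee_rot"])
    t=np.radians(yaw); y=np.array([np.cos(t),np.sin(t),0]); z=np.array([0,0,-1.]); x=np.cross(y,z)
    R1=Ro.from_matrix(np.c_[x,y,z]); w=(R0.inv()*R1).as_rotvec()
    dp=(np.array(xyz)-p)/n; R=R0; ang=w/n
    for i in range(n):
        print(np.round(np.r_[R.inv().apply(dp)/.025,ang/.1],2).tolist()); R=R*Ro.from_rotvec(ang)
E
python3 - <<'E'
from h import *
d=dict(np.load("pics/top0.npz")); P=pts(d); z=P[...,2]
piv=np.array([.4686,.1915])
m=np.zeros((384,512),bool); m[150:215,150:228]=1
q=P[m&(z>.078)&(z<.097)]
a=np.radians(27.3)
for k in range(3):
    ex=np.array([np.cos(a),np.sin(a)]); l=(q[:,:2]-piv)@ex
    r=cv2.minAreaRect(q[l>.019][:,:2].astype(np.float32)); print(r, q[:,2].min())
    a=np.radians(r[2])
ey=np.array([-ex[1],ex[0]])
loc=np.c_[(q[:,:2]-piv)@ex,(q[:,:2]-piv)@ey]; g=loc[:,0]>.019
print("local extents",np.percentile(loc[g],[0,1,99,100],axis=0).round(4).tolist(), "expected center x .085")
for n,(u0,u1,v0,v1,zz) in dict(jar=(235,260,175,202,.1),mug=(338,376,180,210,.05),mill=(120,150,193,215,.05)).items():
    w=np.zeros_like(m); w[v0:v1,u0:u1]=1; w&=(z>zz)&(z<.2); print(n,P[w].mean(0),P[w].min(0),P[w].max(0))
from cell import arm
plan(arm.observe(),[.4686,.1915,.16],-21.8,18)
E
```

```text
((0.5437576770782471, 0.2304919958114624), (0.1310901641845703, 0.19073843955993652), 27.274585723876953) 0.07800448140838624
((0.5437576770782471, 0.2304919958114624), (0.1310901641845703, 0.19073843955993652), 27.274585723876953) 0.07800448140838624
((0.5437576770782471, 0.2304919958114624), (0.1310901641845703, 0.19073843955993652), 27.274585723876953) 0.07800448140838624
local extents [[0.0191, -0.0952], [0.0203, -0.0945], [0.1488, 0.0937], [0.1502, 0.0956]] expected center x .085
jar [ 0.50762066 -0.00294197  0.13449889] [ 0.47606683 -0.03564284  0.10044883] [0.54475574 0.03186813 0.15328583]
mug [ 0.49855776 -0.43942898  0.07516979] [ 0.4603423  -0.50600759  0.05119023] [ 0.53399587 -0.39304021  0.09834243]
mill [0.44176228 0.43256081 0.13474945] [0.41919801 0.41711473 0.05004276] [0.46676729 0.46168446 0.17765026]
[-0.78, -0.58, 0.15, -0.0, 0.0, 0.85]
[-0.83, -0.51, 0.15, -0.0, 0.0, 0.85]
[-0.87, -0.44, 0.15, -0.0, 0.0, 0.85]
[-0.9, -0.36, 0.15, -0.0, 0.0, 0.85]
[-0.93, -0.28, 0.15, -0.0, 0.0, 0.85]
[-0.95, -0.2, 0.15, -0.0, 0.0, 0.85]
[-0.96, -0.12, 0.15, -0.0, 0.0, 0.85]
[-0.97, -0.04, 0.15, -0.0, 0.0, 0.85]
[-0.97, 0.04, 0.15, -0.0, 0.0, 0.85]
[-0.96, 0.13, 0.15, -0.0, 0.0, 0.85]
[-0.95, 0.21, 0.15, -0.0, 0.0, 0.85]
[-0.93, 0.29, 0.15, -0.0, 0.0, 0.85]
[-0.9, 0.37, 0.15, -0.0, 0.0, 0.85]
[-0.87, 0.44, 0.15, -0.0, 0.0, 0.85]
[-0.83, 0.51, 0.15, -0.0, 0.0, 0.85]
[-0.78, 0.58, 0.15, -0.0, 0.0, 0.85]
[-0.73, 0.65, 0.15, -0.0, 0.0, 0.85]
[-0.67, 0.71, 0.15, -0.0, 0.0, 0.85]
```

Call:
carry_out:
  commands:
    - [1,-0.78,-0.58,0,0,0,0.85]
    - [1,-0.83,-0.51,0,0,0,0.85]
    - [1,-0.87,-0.44,0,0,0,0.85]
    - [1,-0.9,-0.36,0,0,0,0.85]
    - [1,-0.93,-0.28,0,0,0,0.85]
    - [1,-0.95,-0.2,0,0,0,0.85]
    - [1,-0.96,-0.12,0,0,0,0.85]
    - [1,-0.97,-0.04,0,0,0,0.85]
  squeeze: 20

```text
clock: 0.9
position: [0.3487, 0.4024, 0.2265]
ee_rot: [-1.64, -2.68, 0.001]
force: [-0.5, 0.0, 0.0]
width: 1.004
gripper_force: 0.0
```

Call:
carry_out:
  commands:
    - [1,-0.97,0.04,0,0,0,0.85]
    - [1,-0.96,0.13,0,0,0,0.85]
    - [1,-0.95,0.21,0.2,0,0,0.85]
    - [1,-0.93,0.29,0.3,0,0,0.85]
    - [1,-0.9,0.37,0.4,0,0,0.85]
    - [1,-0.87,0.44,0.4,0,0,0.85]
    - [1,-0.83,0.51,0.4,0,0,0.85]
    - [1,-0.78,0.58,0.4,0,0,0.85]

```text
clock: 1.7
position: [0.4461, 0.2329, 0.1732]
ee_rot: [2.443, 1.975, -0.001]
force: [-0.2, 0.5, 0.1]
width: 1.0
gripper_force: 0.0
```

Call:
carry_out:
  commands:
    - [0.7,-0.73,0.65,0.2,0,0,0.85]
    - [0.7,-0.67,0.71,0.2,0,0,0.85]
    - [0.7,0,0,0,0,0,0]
    - [0.7,0,0,0,0,0,0]

```text
clock: 2.1
position: [0.47, 0.1914, 0.1636]
ee_rot: [2.598, 1.766, -0.001]
force: [0.6, 0.9, 0.3]
width: 0.72
gripper_force: 0.0
```

Run:
```python
from h import *
from cell import arm
s=arm.observe(); print(s["clock"],s["width"],s["joints"].round(2))
plan(s,[.4686,.1915,.106],-21.8,4)
```

```text
2.1 0.720192829615691 [-0.85  0.33  0.46  1.96 -0.19  0.89 -0.67]
[-0.0, -0.01, 0.58, -0.0, 0.0, 0.01]
[-0.0, -0.01, 0.58, -0.0, 0.0, 0.01]
[-0.0, -0.01, 0.58, -0.0, 0.0, 0.01]
[-0.0, -0.01, 0.58, -0.0, 0.0, 0.01]
```

Call:
carry_out:
  commands:
    - [0.7,0,0,0.57,0,0,0]
    - [0.7,0,0,0.57,0,0,0]
    - [0.7,0,0,0.57,0,0,0]
    - [0.7,0,0,0.57,0,0,0]
    - [0,0,0,0,0,0,0]
    - [0,0,0,0,0,0,0]
    - [0,0,0,0,0,0,0]
    - [0,0,0,0,0,0,0]
  squeeze: 20

```text
clock: 2.9
position: [0.4703, 0.1929, 0.1079]
ee_rot: [-2.595, -1.77, -0.002]
force: [-0.3, -0.4, 0.2]
width: 0.399
gripper_force: 0.0
```

Call:
carry_out:
  commands:
    - [0,0,0,0,0,0,0]
    - [0,0,0,0,0,0,-0.4]
    - [0,0,0,0,0,0,-0.8]
    - [0,0,0,0,0,0,-0.8]

```text
clock: 3.3
position: [0.4656, 0.1938, 0.1071]
ee_rot: [-2.397, -2.023, 0.008]
force: [-15.3, 2.9, 11.6]
width: 0.148
gripper_force: 20.0
```

Call:
carry_out:
  commands:
    - [0,0,-0.16,0,0,0,0]
    - [0,0,0,0,0,0,-0.4]
    - [0,0,0,0,0,0,-0.8]
    - [0,0,0,0,0,0,-0.8]

```text
clock: 3.7
position: [0.4654, 0.1938, 0.1073]
ee_rot: [-2.189, -2.252, -0.0]
force: [-1.9, 2.6, -0.9]
width: 0.154
gripper_force: 20.0
```

Run:
```python
from h import *
from cell import arm
s=arm.observe(); R=Ro.from_rotvec(s["ee_rot"]); print(s["force"],s["ft_torque"],R.as_matrix()[:,1],np.degrees(np.arctan2(*R.as_matrix()[[1,0],1])),R.inv().apply(s["force"]))
```

```text
[-1.94455438  2.59807273 -0.94523478] [ 0.4815107   0.60539959 -0.10048334] [ 9.99590085e-01  2.86251529e-02 -5.11812963e-04] 1.6403247321828724 [ 2.65211003 -1.86890326  0.94776337]
```

Call:
carry_out:
  commands:
    - [0,0,0,0,0,0,-0.8]
    - [0,0,0,0,0,0,-0.8]
    - [0,0,0,0,0,0,-0.8]
    - [0,0,0,0,0,0,-0.8]
    - [0,0,0,0,0,0,-0.8]
    - [0,0,0,0,0,0,-0.5]
    - [0,0,0,0,0,0,0]

```text
clock: 4.4
position: [0.4651, 0.1937, 0.1073]
ee_rot: [-1.634, -2.682, 0.0]
force: [-4.9, 3.3, 1.3]
width: 0.153
gripper_force: 20.0
```

Run:
```python
from h import *
from cell import arm
s=arm.observe(); R=Ro.from_rotvec(s["ee_rot"]); print(s["ft_torque"],np.degrees(np.arctan2(*R.as_matrix()[[1,0],1])))
```

```text
[0.56573821 0.98820245 0.06744   ] 27.297278107436984
```

Call:
carry_out:
  commands:
    - [0.6,0,0,0,0,0,0]
    - [0.6,0,0,0,0,0,0]
    - [0.6,0,0,0,0,0,0]
    - [0.6,0,0,-0.4,0,0,0]
    - [0.7,0,0,-1,0,0,0]
    - [0.7,0,0,-1,0,0,0]
    - [0.7,0,0,-1,0,0,0]
    - [0.7,0,0,-0.6,0,0,0]

```text
clock: 5.2
position: [0.4668, 0.1933, 0.2099]
ee_rot: [1.635, 2.681, 0.004]
force: [0.6, -0.6, 0.3]
width: 0.695
gripper_force: 0.0
```

Run:
```python
from h import *
from cell import arm
d=arm.get_image("top"); P=pts(d); z=P[...,2]
m=np.zeros((384,512),bool); m[150:220,150:228]=1
m&=(z>.110)&(z<.15); print("knob",m.sum(),cv2.minAreaRect(P[m][:,:2].astype(np.float32)) if m.sum()>3 else '')
cv2.imwrite("pics/t2.png",cv2.resize(d["pixels"][130:230,130:280],None,fx=4,fy=4)[:,:,::-1])
s=arm.observe()
plan(s,[.509,-.237,.19],34.7,18)
```

```text
knob 13 ((0.47893404960632324, 0.16959922015666962), (0.014203996397554874, 0.010064655914902687), 27.722091674804688)
[-0.89, -0.36, 0.05, 0.0, 0.0, -0.07]
[-0.89, -0.36, 0.05, 0.0, 0.0, -0.07]
[-0.89, -0.37, 0.05, 0.0, 0.0, -0.07]
[-0.89, -0.38, 0.05, 0.0, 0.0, -0.07]
[-0.88, -0.38, 0.05, 0.0, 0.0, -0.07]
[-0.88, -0.39, 0.05, 0.0, 0.0, -0.07]
[-0.88, -0.39, 0.05, 0.0, 0.0, -0.07]
[-0.87, -0.4, 0.05, 0.0, 0.0, -0.07]
[-0.87, -0.41, 0.05, 0.0, 0.0, -0.07]
[-0.87, -0.41, 0.05, 0.0, 0.0, -0.07]
[-0.87, -0.42, 0.05, 0.0, 0.0, -0.07]
[-0.86, -0.43, 0.05, 0.0, 0.0, -0.07]
[-0.86, -0.43, 0.05, 0.0, 0.0, -0.07]
[-0.86, -0.44, 0.05, 0.0, 0.0, -0.07]
[-0.85, -0.44, 0.05, 0.0, 0.0, -0.07]
[-0.85, -0.45, 0.05, 0.0, 0.0, -0.07]
[-0.85, -0.46, 0.05, 0.0, 0.0, -0.07]
[-0.84, -0.46, 0.05, 0.0, 0.0, -0.07]
```

View pics/t2.png

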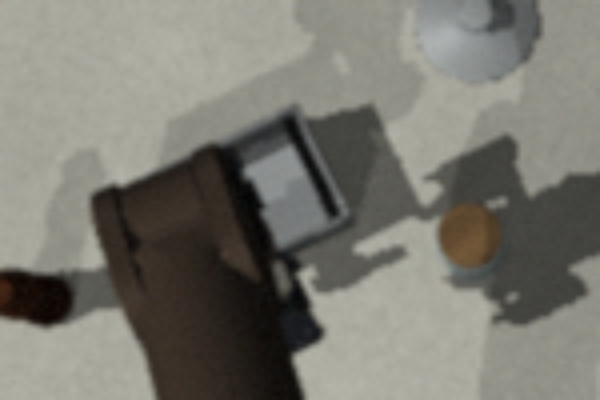

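The arm covers most of the box. The visible knob end, near crop (290,290), now lies along the box's long side, so the clamp is open. On to the lid, passing over the jar at z = 0.2.

Call:
carry_out:
  commands:
    - [1,-0.89,-0.36,0,0,0,-0.07]
    - [1,-0.89,-0.36,0,0,0,-0.07]
    - [1,-0.89,-0.37,0,0,0,-0.07]
    - [1,-0.89,-0.38,0,0,0,-0.07]
    - [1,-0.88,-0.38,0,0,0,-0.07]
    - [1,-0.88,-0.39,0,0,0,-0.07]
    - [1,-0.88,-0.39,0,0,0,-0.07]
    - [1,-0.87,-0.4,0,0,0,-0.07]

```text
clock: 6.05
position: [0.4842, 0.0006, 0.2074]
ee_rot: [1.56, 2.727, 0.0]
force: [0.9, -0.1, -0.9]
width: 0.999
gripper_force: 0.0
```

Call:
carry_out:
  commands:
    - [1,-0.87,-0.41,0,0,0,-0.07]
    - [1,-0.87,-0.41,0,0,0,-0.07]
    - [1,-0.87,-0.42,0,0,0,-0.07]
    - [1,-0.86,-0.43,0,0,0,-0.07]
    - [0.8,-0.86,-0.43,0,0,0,-0.07]
    - [0.7,-0.86,-0.44,0.3,0,0,-0.07]
    - [0.7,-0.85,-0.44,0.5,0,0,-0.07]
    - [0.7,-0.85,-0.45,0.6,0,0,-0.07]

```text
clock: 6.85
position: [0.5028, -0.191, 0.1724]
ee_rot: [1.482, 2.769, 0.001]
force: [0.4, 0.8, -0.6]
width: 0.718
gripper_force: 0.0
```

Call:
carry_out:
  commands:
    - [0.7,-0.85,-0.46,0.6,0,0,-0.07]
    - [0.7,-0.84,-0.46,0.6,0,0,-0.07]
    - [0.7,0,0,0.4,0,0,0]
    - [0.7,0,0,0,0,0,0]

```text
clock: 7.25
position: [0.5058, -0.2376, 0.1309]
ee_rot: [-1.464, -2.777, 0.001]
force: [0.3, 0.4, 0.5]
width: 0.697
gripper_force: 0.0
```

Run:
```python
from h import *
from cell import arm
d=arm.get_image("top"); P=pts(d); z=P[...,2]
m=np.zeros((384,512),bool); m[150:220,150:228]=1
k=m&(z>.110)&(z<.15); print("knob",k.sum(),cv2.minAreaRect(P[k][:,:2].astype(np.float32)) if k.sum()>3 else '')
s=arm.observe();print(s["clock"],s["position"])
plan(s,[.509,-.237,.034],34.7,5)
```

```text
knob 64 ((0.4686146080493927, 0.19034512341022491), (0.01522120088338852, 0.057120367884635925), 27.608190536499023)
7.3 [ 0.50642617 -0.23689282  0.13179398]
[-0.01, 0.02, 0.78, -0.0, -0.0, -0.01]
[-0.01, 0.02, 0.78, -0.0, -0.0, -0.01]
[-0.01, 0.02, 0.78, -0.0, -0.0, -0.01]
[-0.01, 0.02, 0.78, -0.0, -0.0, -0.01]
[-0.01, 0.02, 0.78, -0.0, -0.0, -0.01]
```

The clamp is clear, with the knob along 117.6°. Down to the bar and grip.

Call:
carry_out:
  commands:
    - [0.7,-0.01,0.02,0.8,0,0,0]
    - [0.7,-0.01,0.02,0.8,0,0,0]
    - [0.7,-0.01,0.02,0.8,0,0,0]
    - [0.7,-0.01,0.02,0.8,0,0,0]
    - [0.7,0,0.02,0.6,0,0,0]
    - [0.7,0,0,0.4,0,0,0]
    - [0,0,0,0,0,0,0]
    - [0,0,0,0,0,0,0]
  squeeze: 35

```text
clock: 8.1
position: [0.51, -0.2368, 0.028]
ee_rot: [1.462, 2.78, 0.001]
force: [0.3, -0.9, 0.6]
width: 0.573
gripper_force: 0.0
```

Call:
carry_out:
  commands:
    - [0,0,0,0,0,0,0]
    - [0,0,0,0,0,0,0]
    - [0,0,0,0,0,0,0]
    - [0,0,0,-0.2,0,0,0]
    - [0,0,0,-0.8,0,0,0]
    - [0,0,0,-1,0,0,0]
    - [0,0,0,-1,0,0,0]
    - [0,0,0,-1,0,0,0]

```text
clock: 8.9
position: [0.5088, -0.2369, 0.1281]
ee_rot: [-1.463, -2.779, 0.0]
force: [0.4, -1.1, -4.1]
width: 0.168
gripper_force: 35.0
```

Call:
carry_out:
  commands:
    - [0,0,0,-1,0,0,0]
    - [0,0,0,-1,0,0,0]
    - [0,0,0,-1,0,0,0]
    - [0,0,0,-0.8,0,0,0]
    - [0,0,0,0,0,0,0]

```text
clock: 9.4
position: [0.5105, -0.2378, 0.2247]
ee_rot: [1.462, 2.776, 0.001]
force: [0.1, -0.5, -3.0]
width: 0.171
gripper_force: 35.0
```

Run:
```python
from h import *
from cell import arm
# where is the lid now? side view and top view
for n in("top","side"):
    d=arm.get_image(n); np.savez(f"pics/{n}1.npz",**d)
    s=arm.observe()
    u,v=proj(d,s["position"])[0].astype(int); print(n,u,v)
    u0,v0=max(u-75,0),max(v-55,0); cv2.imwrite(f"pics/{n}1.png",cv2.resize(d["pixels"][v0:v0+110,u0:u0+150],None,fx=4,fy=4)[:,:,::-1])
print(s)
a=cv2.imread("pics/top1.png");b=cv2.imread("pics/side1.png");cv2.imwrite("pics/j1.png",cv2.resize(np.vstack([a,b]),(400,588)))
```

```text
top 310 187
side 302 194
{'clock': 9.5, 'joints': array([ 0.02751793,  0.34600662,  0.41972433,  1.76289971, -0.1587253 ,
        1.06642778,  1.10420461]), 'dq': array([ 0.00022618,  0.01960196, -0.00629212,  0.01970956, -0.0029513 ,
       -0.00349521, -0.00062873]), 'joint_efforts': array([ 1.18012391e-01, -5.87756002e+01,  5.78541622e+00, -3.26048756e+01,
        7.39296642e-02,  1.46518028e-01, -3.28092068e-02]), 'position': array([ 0.50909251, -0.2369284 ,  0.22170186]), 'ee_rot': array([-1.46280665e+00, -2.77978563e+00, -2.37833754e-04]), 'force': array([ 0.48214697,  0.74372316, -4.70456506]), 'ft_torque': array([-0.02325597,  0.05437901, -0.0331979 ]), 'gripper_force': 34.99760627746582, 'width': 0.16981456137712764}
```

View pics/j1.png

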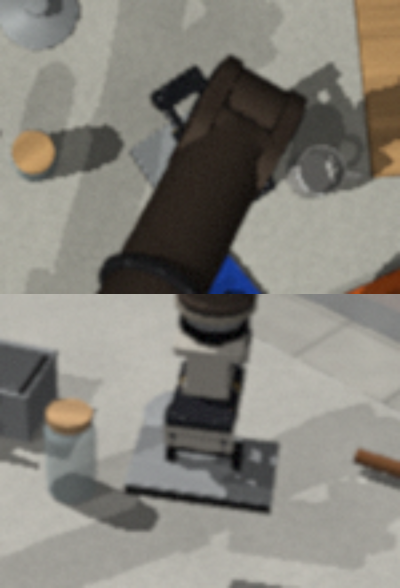

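The lid is held level by its bar: top crop (160,150) and side crop (200,470) show the plate in the fingers. Carry it over the box above the jar.

Run:
```python
from h import *
from cell import arm
plan(arm.observe(),[.541,.2321,.21],27.4,20)
```

```text
[0.74, 0.58, 0.02, -0.0, -0.0, 0.06]
[0.74, 0.58, 0.02, -0.0, -0.0, 0.06]
[0.74, 0.57, 0.02, -0.0, -0.0, 0.06]
[0.75, 0.57, 0.02, -0.0, -0.0, 0.06]
[0.75, 0.57, 0.02, -0.0, -0.0, 0.06]
[0.75, 0.56, 0.02, -0.0, -0.0, 0.06]
[0.76, 0.56, 0.02, -0.0, -0.0, 0.06]
[0.76, 0.55, 0.02, -0.0, -0.0, 0.06]
[0.77, 0.55, 0.02, -0.0, -0.0, 0.06]
[0.77, 0.54, 0.02, -0.0, -0.0, 0.06]
[0.77, 0.54, 0.02, -0.0, -0.0, 0.06]
[0.78, 0.53, 0.02, -0.0, -0.0, 0.06]
[0.78, 0.53, 0.02, -0.0, -0.0, 0.06]
[0.78, 0.52, 0.02, -0.0, -0.0, 0.06]
[0.78, 0.52, 0.02, -0.0, -0.0, 0.06]
[0.79, 0.51, 0.02, -0.0, -0.0, 0.06]
[0.79, 0.51, 0.02, -0.0, -0.0, 0.06]
[0.79, 0.5, 0.02, -0.0, -0.0, 0.06]
[0.8, 0.5, 0.02, -0.0, -0.0, 0.06]
[0.8, 0.49, 0.02, -0.0, -0.0, 0.06]
```

Call:
carry_out:
  commands:
    - [0,0.5,0.4,0,0,0,0.06]
    - [0,0.74,0.58,0,0,0,0.06]
    - [0,0.74,0.57,0,0,0,0.06]
    - [0,0.75,0.57,0,0,0,0.06]
    - [0,0.75,0.57,0,0,0,0.06]
    - [0,0.75,0.56,0,0,0,0.06]
    - [0,0.76,0.56,0,0,0,0.06]
    - [0,0.76,0.55,0,0,0,0.06]

```text
clock: 10.3
position: [0.5207, -0.0561, 0.2204]
ee_rot: [-1.528, -2.742, 0.002]
force: [0.2, 0.6, -4.7]
width: 0.166
gripper_force: 35.0
```

Call:
carry_out:
  commands:
    - [0,0.77,0.55,0,0,0,0.06]
    - [0,0.77,0.54,0,0,0,0.06]
    - [0,0.77,0.54,0,0,0,0.06]
    - [0,0.78,0.53,0,0,0,0.06]
    - [0,0.78,0.53,0,0,0,0.06]
    - [0,0.78,0.52,0,0,0,0.06]
    - [0,0.78,0.52,0,0,0,0.06]
    - [0,0.79,0.51,0,0,0,0.06]

```text
clock: 11.1
position: [0.533, 0.1313, 0.2203]
ee_rot: [-1.594, -2.705, 0.004]
force: [0.0, 0.7, -3.9]
width: 0.167
gripper_force: 35.0
```

Call:
carry_out:
  commands:
    - [0,0.79,0.51,0,0,0,0.06]
    - [0,0.79,0.5,0.2,0,0,0.06]
    - [0,0.8,0.5,0.4,0,0,0.06]
    - [0,0.8,0.49,0.4,0,0,0.06]
    - [0,0.24,0.18,0.3,0,0,0]
    - [0,0,0,0,0,0,0]
    - [0,0,0,0,0,0,0]

```text
clock: 11.8
position: [0.5411, 0.2302, 0.1889]
ee_rot: [-1.628, -2.686, 0.003]
force: [0.7, 0.4, -3.1]
width: 0.168
gripper_force: 35.0
```

Run:
```python
from h import *
from cell import arm
ds={}
for n in("top","side"):
    d=ds[n]=arm.get_image(n); np.savez(f"pics/{n}2.npz",**d)
s=arm.observe(); R=Ro.from_rotvec(s["ee_rot"]).as_matrix(); print(s["clock"],s["position"],np.degrees(np.arctan2(R[1,1],R[0,1])),R[:,2])
plan(s,[.541,.2321,.19],27.4,1)
d=ds["side"]; c=d["pixels"][130:230,165:285]; im=cv2.resize(c,None,fx=6,fy=6,interpolation=2)
cv2.imwrite("pics/s2.png",im[:,:,::-1])
```

```text
11.9 [0.5418123  0.23009522 0.18995929] 27.50264290829306 [ 3.28101097e-04 -6.31559896e-04 -9.99999747e-01]
[0.09, 0.01, -0.0, 0.0, 0.01, 0.02]
```

View pics/s2.png

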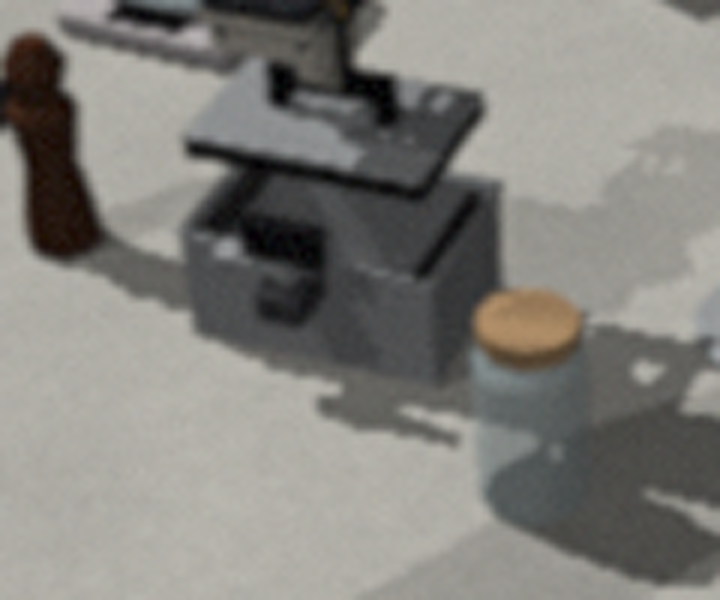

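The side crop shows the lid level over the box. Its front lower corners are at crop (188,153) and (428,195), the rim's front corners at (187,232) and (437,278), and its back right corner at (500,183). I'll cast both sets of corners to compare them.

Run:
```python
from h import *
s=dict(np.load("pics/side2.npz")); 
px=lambda L:np.array(L)/6.0+[165-.42,130-.42]
a=np.radians(27.4);ex=np.array([np.cos(a),np.sin(a)]);ey=np.array([-ex[1],ex[0]])
tcp=np.array([.5418,.2301])
def loc(X,c): return np.c_[(X[:,:2]-c)@ex,(X[:,:2]-c)@ey].round(4).tolist()
print("lid corners rel tcp (exp -55,+-85)",loc(plane(s,px([[188,155],[428,195]]),.162),tcp))
print("rim corners rel (.541,.2321) (exp -67,+-97;67,-97)",loc(plane(s,px([[187,232],[437,278],[500,183]]),.090),np.array([.541,.2321])))
# depth-based: rim pts from side; lid plate pts from side & top
t=dict(np.load("pics/top2.npz"))
for n,d in(("side",s),("top",t)):
    P=pts(d);z=P[...,2];near=np.hypot(P[...,0]-.541,P[...,1]-.232)<.13
    for nm,lo,hi in(("lid",.165,.187),("rim",.083,.097)):
        m=near&(z>lo)&(z<hi); l=np.array(loc(P[m],np.array([.541,.2321])))
        print(n,nm,m.sum(),np.percentile(l,[0,2,98,100],axis=0).round(4).tolist(),np.median(z[m]))
```

```text
lid corners rel tcp (exp -55,+-85) [[-0.0767, 0.0684], [-0.0683, -0.0963]]
rim corners rel (.541,.2321) (exp -67,+-97;67,-97) [[-0.0666, 0.0822], [-0.0596, -0.0968], [0.0549, -0.0962]]
side lid 164 [[-0.0617, -0.0907], [-0.0603, -0.0882], [0.0382, 0.072], [0.0479, 0.0771]] 0.16618955255933782
side rim 129 [[-0.1061, -0.098], [-0.1019, -0.0971], [0.0609, 0.0907], [0.0646, 0.0921]] 0.08652173216347658
top lid 193 [[-0.0549, -0.0904], [-0.053, -0.0897], [0.054, -0.0308], [0.0551, -0.0277]] 0.16792229124344366
top rim 103 [[-0.1015, -0.0982], [-0.0996, -0.0974], [0.061, 0.0084], [0.0662, 0.0101]] 0.08869524416279381
```

Call:
carry_out:
  commands:
    - [0,0.17,0,0.4,0,0,0]
    - [0,0,0,0.7,0,0,0]
    - [0,0,0,0.6,0,0,0]
    - [0,0,0,0.5,0,0,0]
    - [0,0,0,0.3,0,0,0]
    - [0,0,0,0,0,0,0]
    - [0,0,0,0,0,0,0]

```text
clock: 12.6
position: [0.5398, 0.2343, 0.1274]
ee_rot: [1.628, 2.686, -0.001]
force: [-1.1, -5.8, 0.6]
width: 0.164
gripper_force: 35.0
```

Run:
```python
from h import *
from cell import arm
a=np.radians(27.4);ex=np.array([np.cos(a),np.sin(a)]);ey=np.array([-ex[1],ex[0]]);C=np.array([.541,.2321])
s=arm.observe(); print(s["position"],s["force"],(s["position"][:2]-C)@ex,(s["position"][:2]-C)@ey)
for n in("top","side"):
    d=arm.get_image(n); np.savez(f"pics/{n}3.npz",**d)
    P=pts(d);z=P[...,2];q=P[...,:2]-C;lx=q@ex;ly=q@ey
    near=(abs(lx)<.075)&(abs(ly)<.105)
    for nm,lo,hi in(("lid",.105,.125),("rim",.075,.0945)):
        m=near&(z>lo)&(z<hi); l=np.c_[lx[m],ly[m]]
        print(n,nm,m.sum(),np.percentile(l,[0,2,98,100],axis=0).round(4).tolist(),np.median(z[m]))
    if n=="side": cv2.imwrite("pics/s3.png",cv2.resize(d["pixels"][130:230,165:285],None,fx=6,fy=6,interpolation=2)[:,:,::-1])
```

```text
[0.53977471 0.23425812 0.12737992] [-1.09083931 -5.83201934  0.59250367] -9.466715333313253e-05 0.0024798954527268328
top lid 91 [[-0.0538, -0.0849], [-0.052, -0.0842], [0.0545, -0.0305], [0.0557, -0.0254]] 0.10734415480158675
top rim 139 [[-0.0622, -0.098], [-0.0618, -0.0973], [0.0651, -0.0308], [0.066, -0.0269]] 0.08863021732863688
side lid 71 [[-0.0594, -0.0579], [-0.0517, -0.0465], [0.0084, 0.0791], [0.0424, 0.0826]] 0.11411637922187594
side rim 211 [[-0.0735, -0.0986], [-0.0689, -0.0968], [0.0578, 0.0869], [0.0606, 0.092]] 0.0854485188490399
```

View pics/s3.png

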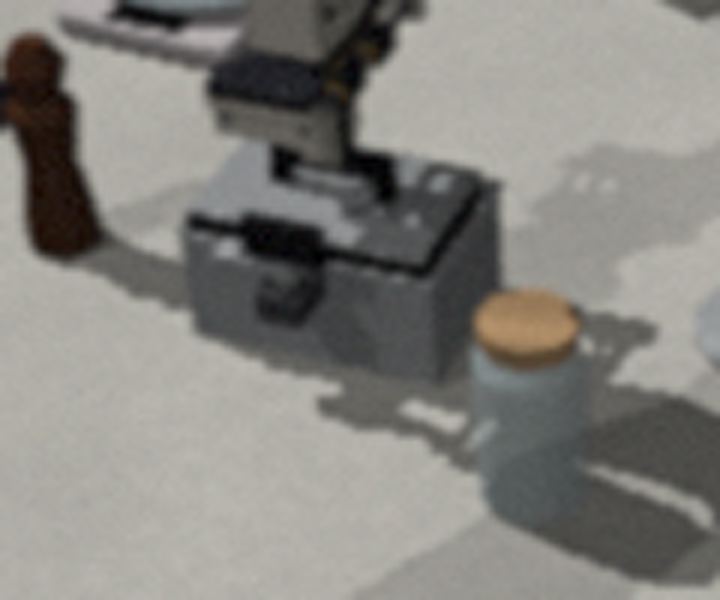

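Run:
```python
from h import *
a=np.radians(27.4);ex=np.array([np.cos(a),np.sin(a)]);ey=np.array([-ex[1],ex[0]]);C=np.array([.541,.2321])
for k,zs in((2,(.13,.2)),(3,(.094,.135))):
  for n in("top","side"):
    d=dict(np.load(f"pics/{n}{k}.npz")); P=pts(d);z=P[...,2];q=P[...,:2]-C;lx=q@ex;ly=q@ey
    m=(abs(lx)<.05)&(abs(ly)<.08)&(z>zs[0])&(z<zs[1])&((abs(lx)>.03)|(abs(ly)>.05))
    A=np.c_[np.ones(m.sum()),lx[m],ly[m]]; c,w=None,np.ones(m.sum(),bool)
    for _ in range(6):
        c=np.linalg.lstsq(A[w],z[m][w],rcond=None)[0]; r=z[m]-A@c; w=abs(r)<max(.003,1.5*np.median(abs(r)))
    print(k,n,m.sum(),w.sum(),c.round(4))
    for lo in np.arange(-.08,.08,.02):
        b=(ly[m]>=lo)&(ly[m]<lo+.02)
        if b.any(): print("  ",lo.round(2),b.sum(),np.median(z[m][b]).round(4),end=";")
    print()
```

```text
2 top 258 172 [ 0.166  -0.0038  0.0355]
   -0.08 136 0.1637;   -0.06 95 0.1652;   -0.04 27 0.1641;
2 side 268 233 [ 0.1634 -0.006  -0.0071]
   -0.08 73 0.1639;   -0.06 50 0.1642;   -0.04 18 0.1641;   -0.02 11 0.1636;   0.0 13 0.1628;   0.02 15 0.1633;   0.04 33 0.1631;   0.06 55 0.1631;
3 top 242 168 [0.103  0.0014 0.0194]
   -0.08 124 0.1015;   -0.06 84 0.1017;   -0.04 34 0.1023;
3 side 250 221 [0.1016 0.0008 0.022 ]
   -0.08 67 0.1;   -0.06 49 0.1001;   -0.04 21 0.1007;   -0.02 14 0.1016;   0.0 12 0.1023;   0.02 10 0.103;   0.04 27 0.1028;   0.06 50 0.103;
```

The lid slid down in the fingers to about 26 mm below the tip, but it is level and already entering the mouth. A small shift back, a touch lower, then release.

Call:
carry_out:
  commands:
    - [0,-0.06,0,0,0,0,0]
    - [0,0,0,0.06,0,0,0]
    - [0,0,0,0.06,0,0,0]
    - [0,0,0,0.04,0,0,0]
    - [0,0,0,0,0,0,0]

```text
clock: 13.2
position: [0.5411, 0.2336, 0.1251]
ee_rot: [1.628, 2.685, 0.002]
force: [-4.1, -7.4, 15.8]
width: 0.164
gripper_force: 35.0
```

```bash
cat >> h.py <<'E'
def lidz(d,zs=(.075,.115)):
    a=np.radians(27.4);ex=np.array([np.cos(a),np.sin(a)]);ey=np.array([-ex[1],ex[0]]);C=np.array([.541,.2321])
    P=pts(d);z=P[...,2];q=P[...,:2]-C;lx=q@ex;ly=q@ey
    m=(abs(lx)<.048)&(abs(ly)<.08)&(z>zs[0])&(z<zs[1])&((abs(lx)>.03)|(abs(ly)>.052))
    for lo in np.arange(-.08,.08,.02):
        b=m&(ly>=lo)&(ly<lo+.02)
        if b.any(): print(lo.round(2),b.sum(),np.median(z[b]).round(4),end="; ")
    print()
E
python3 - <<'E'
from h import *
from cell import arm
s=arm.observe(); print(s["position"],s["force"],s["ft_torque"])
for n in("top","side"): lidz(arm.get_image(n))
E
```

```text
[0.54106018 0.23355975 0.12506607] [-4.12406189 -7.3612108  15.8389944 ] [-1.48602939  1.06444818  0.06143484]
-0.08 119 0.0981; -0.06 73 0.0988; -0.04 28 0.0992; 
-0.08 71 0.0965; -0.06 38 0.0977; -0.04 18 0.0987; -0.02 10 0.0975; 0.0 11 0.0999; 0.02 8 0.1004; 0.04 24 0.1015; 0.06 47 0.1016;
```

Call:
carry_out:
  commands:
    - [0,-0.05,-0.06,0,0,0,0]
    - [0,-0.03,-0.03,0,0,0,0]
    - [0,0,0,0,0,0,0]
    - [0,0,0,0,0,0,0]

```text
clock: 13.7
position: [0.5387, 0.2318, 0.1229]
ee_rot: [-1.626, -2.687, 0.0]
force: [0.1, -0.4, -3.2]
width: 0.17
gripper_force: 35.0
```

Run:
```python
from h import *
from cell import arm
s=arm.observe(); f=s["force"];print(s["position"],f,f[0]*.888+f[1]*.46,-f[0]*.46+f[1]*.888)
for n in("top","side"): lidz(arm.get_image(n))
```

```text
[0.53869982 0.23182911 0.12286421] [ 0.12398691 -0.43971852 -3.21438758] -0.09217014256054797 -0.4475040226533758
-0.08 122 0.0973; -0.06 71 0.0986; -0.04 27 0.1; 
-0.08 68 0.0957; -0.06 41 0.0961; -0.04 20 0.0967; -0.02 14 0.0975; 0.0 5 0.0983; 0.02 4 0.0982; 0.04 22 0.0987; 0.06 50 0.0981;
```

The lid has dropped free into the mouth. Release, lift, close the fingers.

Call:
carry_out:
  commands:
    - [0.4,0,0,0.04,0,0,0]
    - [0.4,0,0,0,0,0,0]
    - [0.4,0,0,0,0,0,0]
    - [0.4,0,0,-0.4,0,0,0]
    - [0.3,0,0,-1,0,0,0]
    - [0,0,0,-0.6,0,0,0]
    - [0,0,0,0,0,0,0]
    - [0,0,0,0,0,0,0]

```text
clock: 14.6
position: [0.5393, 0.2315, 0.1727]
ee_rot: [1.627, 2.687, 0.002]
force: [-0.3, 0.5, -1.0]
width: 0.099
gripper_force: 0.0
```

Run:
```python
from h import *
from cell import arm
s=arm.observe(); print(s["position"],s["width"])
a=np.radians(27.4);ex=np.array([np.cos(a),np.sin(a)]);ey=np.array([-ex[1],ex[0]]);C=np.array([.541,.2321])
for n in("top","side"):
    d=arm.get_image(n);lidz(d)
    P=pts(d);z=P[...,2];q=P[...,:2]-C;lx=q@ex;ly=q@ey
    m=(abs(lx)<.075)&(abs(ly)<.105)&(z>.0945)&(z<.103)&(abs(lx)>.0)
    print(n,np.percentile(np.c_[lx[m],ly[m]],[0,2,98,100],axis=0).round(4).tolist())
    m=(abs(lx)<.03)&(abs(ly)<.105)&(z>.12)&(z<.14)
    print("bar",m.sum(),np.percentile(np.c_[lx[m],ly[m]],[0,2,98,100],axis=0).round(4).tolist())
p=np.r_[C+.068*ey-.0015*ey-.001*ex,.145]; plan(s,p,27.4,3)
```

```text
[0.53926175 0.2315347  0.1727198 ] 0.0985793816075949
-0.08 121 0.0977; -0.06 72 0.0981; -0.04 36 0.0975; 
top [[-0.062, -0.0982], [-0.0539, -0.0866], [0.0541, -0.0252], [0.0632, -0.0207]]
bar 18 [[-0.0081, -0.0467], [-0.0081, -0.0465], [0.0067, -0.0305], [0.0069, -0.0304]]
-0.08 68 0.0957; -0.06 39 0.0956; -0.04 15 0.0956; -0.02 9 0.0968; 0.0 5 0.0969; 0.02 7 0.0973; 0.04 23 0.0966; 0.06 56 0.0971; 
side [[-0.066, -0.0878], [-0.0612, -0.0837], [0.048, 0.0806], [0.0509, 0.0838]]
bar 89 [[-0.018, -0.049], [-0.0171, -0.0463], [0.0036, 0.0419], [0.0063, 0.0426]]
[0.88, 0.01, 0.37, 0.0, -0.0, 0.01]
[0.88, 0.01, 0.37, 0.0, -0.0, 0.01]
[0.88, 0.01, 0.37, 0.0, -0.0, 0.01]
```

Call:
carry_out:
  commands:
    - [0,0.88,0.01,0,0,0,0]
    - [0,0.88,0.01,0.3,0,0,0]
    - [0,0.88,0.01,0.5,0,0,0]
    - [0,0,0,0.7,0,0,0]
    - [0,0,0,0.7,0,0,0]
    - [0,0,0,0.4,0,0,0]
    - [0,0,0,0,0,0,0]

```text
clock: 15.4
position: [0.5081, 0.2894, 0.1054]
ee_rot: [-1.627, -2.686, 0.005]
force: [-0.1, 0.9, -0.1]
width: 0.003
gripper_force: 0.0
```

Call:
carry_out:
  commands:
    - [0,0,0,0.07,0,0,0]
    - [0,0,0,0.07,0,0,0]
    - [0,0,0,0.07,0,0,0]
    - [0,0,0,0.07,0,0,0]
    - [0,0,0,0.07,0,0,0]

```text
clock: 15.9
position: [0.5093, 0.2903, 0.0986]
ee_rot: [1.627, 2.687, 0.001]
force: [0.3, 0.1, 0.0]
width: 0.006
gripper_force: 0.0
```

Call:
carry_out:
  commands:
    - [0,0,0,0.07,0,0,0]
    - [0,0,0,0.07,0,0,0]
    - [0,0,0,0.07,0,0,0]
    - [0,0,0,0.07,0,0,0]

```text
clock: 16.3
position: [0.509, 0.2909, 0.0924]
ee_rot: [-1.626, -2.687, -0.002]
force: [-4.3, 1.2, 11.0]
width: 0.004
gripper_force: 5.4
```

Call:
carry_out:
  commands:
    - [0,0,0,0.07,0,0,0]
    - [0,0,0,0.07,0,0,0]
    - [0,0,0,0,0,0,0]

```text
clock: 16.6
position: [0.5091, 0.2912, 0.0908]
ee_rot: [-1.626, -2.687, -0.004]
force: [-11.2, -3.3, 30.3]
width: 0.004
gripper_force: 15.3
```

The force rose to 30 N at z = 0.091, so the +y end is on its stop. Now the −y end.

Call:
carry_out:
  commands:
    - [0,0,0,-0.3,0,0,0]
    - [0,0,0,-1,0,0,0]
    - [0,0,0,-1,0,0,0]
    - [0,-0.4,0,-0.6,0,0,0]
    - [0,-1,0,0,0,0,0]
    - [0,-1,0,0,0,0,0]
    - [0,-1,0,0,0,0,0]
    - [0,-1,0,0,0,0,0]

```text
clock: 17.4
position: [0.5605, 0.1919, 0.1605]
ee_rot: [1.627, 2.687, 0.0]
force: [0.2, 0.6, 0.6]
width: 0.003
gripper_force: 0.0
```

Call:
carry_out:
  commands:
    - [0,-1,0,0,0,0,0]
    - [0,0,0,0.8,0,0,0]
    - [0,0,0,0.8,0,0,0]
    - [0,0,0,0.5,0,0,0]
    - [0,0,0,0,0,0,0]

```text
clock: 17.9
position: [0.5705, 0.1704, 0.1063]
ee_rot: [-1.626, -2.686, 0.004]
force: [-0.2, -0.3, 0.3]
width: 0.005
gripper_force: 0.0
```

Run:
```python
from h import *
from cell import arm
s=arm.observe(); print(s["position"],s["force"])
a=np.radians(27.4);ex=np.array([np.cos(a),np.sin(a)]);ey=np.array([-ex[1],ex[0]]);C=np.array([.541,.2321])
q=s["position"][:2]-C; print(q@ex,q@ey)
for n in("top","side"): lidz(arm.get_image(n))
```

```text
[0.57050316 0.17037181 0.10625816] [-0.22562646 -0.30201866  0.32896308]
-0.002213944920558788 -0.06838058453758779
0.04 29 0.0919; 0.06 84 0.0899; 
-0.08 49 0.0954; -0.06 25 0.0947; -0.04 13 0.093; -0.02 9 0.0941; 0.0 3 0.0942; 0.04 12 0.0909; 0.06 57 0.089;
```

Call:
carry_out:
  commands:
    - [0,0,0,0.15,0,0,0]
    - [0,0,0,0.1,0,0,0]
    - [0,0,0,0.07,0,0,0]
    - [0,0,0,0.07,0,0,0]
    - [0,0,0,0.07,0,0,0]
    - [0,0,0,0.07,0,0,0]
    - [0,0,0,0.07,0,0,0]

```text
clock: 18.7
position: [0.572, 0.1704, 0.0936]
ee_rot: [1.627, 2.687, 0.001]
force: [-2.2, -2.5, 8.2]
width: 0.005
gripper_force: 4.0
```

Call:
carry_out:
  commands:
    - [0,0,0,0.07,0,0,0]
    - [0,0,0,0.07,0,0,0]
    - [0,0,0,0,0,0,0]

```text
clock: 19.0
position: [0.5722, 0.17, 0.0903]
ee_rot: [1.628, 2.686, 0.0]
force: [-2.1, -2.0, 8.0]
width: 0.003
gripper_force: 4.2
```

Call:
carry_out:
  commands:
    - [0,0,0,0.06,0,0,0]
    - [0,0,0,0.06,0,0,0]
    - [0,0,0,0,0,0,0]

```text
clock: 19.3
position: [0.5723, 0.17, 0.0899]
ee_rot: [1.628, 2.686, 0.003]
force: [-12.8, -4.4, 36.6]
width: 0.008
gripper_force: 18.5
```

Call:
carry_out:
  commands:
    - [0,0,0,-0.3,0,0,0]
    - [0,0,0,-1,0,0,0]
    - [0,0,0,-1,0,0,0]
    - [0.5,0,-0.3,-0.6,0,0,0]
    - [0.5,0.5,-0.8,0,0,0,0]
    - [0.5,0.8,-0.8,0,0,0,0]
    - [0.5,0.8,-0.8,0,0,0,0]
    - [0.5,0.6,-0.6,0,0,0,0]

```text
clock: 20.1
position: [0.465, 0.1922, 0.1587]
ee_rot: [-1.626, -2.687, 0.001]
force: [0.8, -0.0, 0.3]
width: 0.389
gripper_force: 0.0
```

Run:
```python
from h import *
from cell import arm
s=arm.observe(); print(s["clock"],s["position"],s["force"],s["width"])
for n in("top","side"): lidz(arm.get_image(n))
plan(s,[.4656,.1932,.155],27.5,1)
```

```text
20.1 [0.46502242 0.19220949 0.15865211] [ 0.79168064 -0.03100156  0.28465898] 0.38920690200721636
-0.08 120 0.0906; -0.06 76 0.0907; -0.04 31 0.0936; 0.02 2 0.095; 
-0.08 71 0.0891; -0.06 37 0.0887; -0.04 23 0.0892; -0.02 6 0.0873; 0.02 1 0.089; 0.04 5 0.0892; 0.06 17 0.0894; 
[0.02, 0.04, 0.15, -0.01, -0.0, 0.03]
```

Both ends are flush: −y at 0.089 to 0.091, +y at 0.089. Now the knob.

Call:
carry_out:
  commands:
    - [0.5,0.02,0.04,0.4,0,0,0]
    - [0.5,0,0,0.6,0,0,0]
    - [0.5,0,0,0.6,0,0,0]
    - [0.5,0,0,0.4,0,0,0]
    - [0,0,0,0,0,0,0]
    - [0,0,0,0,0,0,0]
    - [0,0,0,0,0,0,0]
    - [0,0,0,0,0,0,0]
  squeeze: 20

```text
clock: 21.0
position: [0.4682, 0.1931, 0.1095]
ee_rot: [1.627, 2.687, 0.001]
force: [-11.2, -7.2, 7.2]
width: 0.198
gripper_force: 7.7
```

Call:
carry_out:
  commands:
    - [0,0,0,0,0,0,0.4]
    - [0,0,0,0,0,0,0.8]
    - [0,0,0,0,0,0,0.8]
    - [0,0,0,0,0,0,0.8]
    - [0,0,0,0,0,0,0.8]

```text
clock: 21.5
position: [0.4656, 0.1917, 0.1091]
ee_rot: [-2.085, -2.347, 0.006]
force: [-9.4, -4.9, 9.4]
width: 0.149
gripper_force: 20.0
```

Call:
carry_out:
  commands:
    - [0,-0.02,-0.06,0,0,0,0.5]
    - [0,0,0,0,0,0,0.8]
    - [0,0,0,0,0,0,0.8]
    - [0,0,0,0,0,0,0.8]
    - [0,0,0,0,0,0,0.8]

```text
clock: 22.0
position: [0.4651, 0.1917, 0.1092]
ee_rot: [-2.481, -1.925, 0.004]
force: [-6.2, -3.3, 5.4]
width: 0.151
gripper_force: 20.0
```

Call:
carry_out:
  commands:
    - [0,0,0,0,0,0,0.8]
    - [0,0,0,0,0,0,0.8]
    - [0,0,0,0,0,0,0.8]
    - [0,0,0,0,0,0,0.8]
    - [0,0,0,0,0,0,0.8]

```text
clock: 22.5
position: [0.4646, 0.1919, 0.1091]
ee_rot: [-2.814, -1.394, 0.005]
force: [-7.5, -2.3, 6.7]
width: 0.152
gripper_force: 20.0
```

Run:
```python
from h import *
from cell import arm
s=arm.observe(); R=Ro.from_rotvec(s["ee_rot"]).as_matrix(); print(s["force"],s["ft_torque"],np.degrees(np.arctan2(R[1,1],R[0,1])),R.T@s["force"])
```

```text
[-7.50647296 -2.33051082  6.67009608] [-0.54424369  1.77957548  0.05762109] -37.30038493406507 [-6.41844631 -4.57681254 -6.64266006]
```

Call:
carry_out:
  commands:
    - [0,0,0,0,0,0,0.8]
    - [0,0,0,0,0,0,0.8]
    - [0,0,0,0,0,0,0.8]
    - [0,0,0,0,0,0,0.8]
    - [0,0,0,0,0,0,0.8]
    - [0,0,0,0,0,0,0.5]
    - [0,0,0,0,0,0,0]

```text
clock: 23.2
position: [0.4642, 0.1925, 0.1091]
ee_rot: [-3.053, -0.734, 0.007]
force: [-9.5, -0.4, 8.3]
width: 0.149
gripper_force: 20.0
```

Call:
carry_out:
  commands:
    - [0.4,0,0,0,0,0,0]
    - [0.4,0,0,0,0,0,0]
    - [0.4,0,0,0,0,0,0]
    - [0.4,0,0,-0.3,0,0,0]
    - [0.4,0,0,-1,0,0,0]
    - [0.4,0,0,-1,0,0,0]
    - [0.4,0,0,-1,0,0,0]
    - [0.4,0,0,-1,0,0,0]

```text
clock: 24.0
position: [0.4667, 0.1922, 0.2181]
ee_rot: [3.054, 0.735, 0.001]
force: [0.3, 0.8, -0.6]
width: 0.396
gripper_force: 0.0
```

Call:
carry_out:
  commands:
    - [0.4,-1,-0.3,-1,0,0,0]
    - [0.4,-1,-0.3,-0.5,0,0,0]
    - [0.4,-1,-0.3,0,0,0,0]
    - [0.4,-1,-0.3,0,0,0,0]
    - [0.4,-1,0,0,0,0,0]
    - [0.4,0,0,0,0,0,0]

```text
clock: 24.6
position: [0.3394, 0.1609, 0.2541]
ee_rot: [-3.052, -0.736, 0.002]
force: [0.6, 0.3, -0.2]
width: 0.401
gripper_force: 0.0
```

Run:
```python
from h import *
from cell import arm
s=arm.observe(); print(s["clock"],s["position"],s["force"],s["width"])
for n in("top","side"):
    d=arm.get_image(n); lidz(d); P=pts(d); z=P[...,2]
    k=(np.hypot(P[...,0]-.467,P[...,1]-.192)<.045)&(z>.122)&(z<.145); print("knob",k.sum(),cv2.minAreaRect(P[k][:,:2].astype(np.float32)) if k.sum()>3 else '')
    cv2.imwrite(f"pics/{n}9.png",d["pixels"][:,:,::-1])
a=cv2.imread("pics/top9.png")[90:270,90:390];b=cv2.imread("pics/side9.png")[120:230,130:313]
cv2.imwrite("pics/j9.png",np.vstack([cv2.resize(a,(500,300)),cv2.resize(b,(500,300))]))
```

```text
24.6 [0.33942901 0.16085634 0.25409609] [ 0.61103274  0.28831756 -0.21193931] 0.4011505748082745
-0.08 120 0.0901; -0.06 78 0.0904; -0.04 45 0.0909; -0.02 46 0.0922; 0.0 43 0.0929; 0.02 44 0.0904; 0.04 78 0.0902; 0.06 117 0.092; 
knob 53 ((0.46834373474121094, 0.19071108102798462), (0.0559488870203495, 0.013828827068209648), 26.490901947021484)
-0.08 71 0.0888; -0.06 43 0.0889; -0.04 19 0.0892; -0.02 14 0.0907; 0.02 6 0.0897; 0.04 28 0.0896; 0.06 51 0.089; 
knob 45 ((0.46369224786758423, 0.18807581067085266), (0.06120473891496658, 0.01507548801600933), 24.866199493408203)
```

View pics/j9.png

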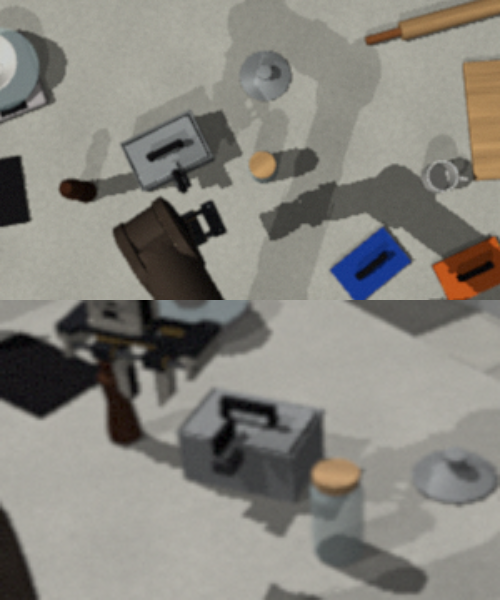

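The picture shows the lid in the box at joined-picture (167,150), and the tongue across it with the knob along 26.5°. The bystanders stand where they were. The top view reads 0.092 at the +y end, so I'll check that before handing in.

Run:
```python
from h import *
from cell import arm
a=np.radians(27.4);ex=np.array([np.cos(a),np.sin(a)]);ey=np.array([-ex[1],ex[0]]);C=np.array([.541,.2321])
for n in("top","side"):
    ds=[arm.get_image(n) for _ in range(6)]; d=ds[0]; d["range_z"]=np.median([e["range_z"] for e in ds],0)
    P=pts(d);z=P[...,2];q=P[...,:2]-C;lx=q@ex;ly=q@ey
    for y0 in(-.07,-.06,.055,.065,.072):
        b=(abs(lx)<.045)&(abs(ly-y0)<.005)&(z>.07)&(z<.11); print(n,y0,b.sum(),np.percentile(z[b],[10,25,50,75,90]).round(4))
    for sgn in(-1,1):
        b=(abs(lx)<.05)&(abs(sgn*ly-.093)<.003)&(z>.07); print(" rim",sgn,np.percentile(z[b],[25,50,75,95]).round(4))
```

```text
top -0.07 56 [0.0885 0.0896 0.0911 0.0925 0.0936]
top -0.06 55 [0.089  0.0897 0.091  0.0921 0.093 ]
top 0.055 56 [0.0878 0.0893 0.0904 0.0913 0.0929]
top 0.065 58 [0.0889 0.0897 0.0912 0.0923 0.0935]
top 0.072 54 [0.0888 0.0897 0.0909 0.0923 0.0934]
 rim -1 [0.0876 0.0889 0.09   0.0911]
 rim 1 [0.0891 0.0899 0.0901 0.0913]
side -0.07 32 [0.0875 0.0881 0.0885 0.089  0.0896]
side -0.06 34 [0.088  0.0885 0.0891 0.0897 0.0902]
side 0.055 17 [0.0878 0.0881 0.0885 0.0896 0.0901]
side 0.065 26 [0.0871 0.088  0.0887 0.0893 0.09  ]
side 0.072 29 [0.0874 0.0883 0.0887 0.0897 0.0899]
 rim -1 [0.0751 0.0804 0.0863 0.0886]
 rim 1 [0.0867 0.087  0.0873 0.0876]
```

Both ends are level and flush, so I'm handing it in.

```bash
python3 -c "
from cell import arm
print(arm.sign_off())"
```

```text
the job is handed in; nothing more can be done
None
```

The job is handed in with no verdict shown: the lid measures flush at both ends to about 1 mm, the clamp tongue is locked across it, the bystanders look unmoved in the last picture, and the arm is clear at about 25 s.

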